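Drive a pin with the spring hammer

TASK

Drive the brass pin home in the hinge plate with one blow of the spring hammer: pull the hammer back by its black handle until the sear catches, going only just far enough and without forcing the orange over-travel buffer, let go so that the sear holds it, then press the red trigger to let it strike. Never push the pin by hand, and leave everything else on the bench where it is.

Things in the scene. Friction and masses are not known exactly. Their poses are not given: they have to be found in the camera images.
- rig: Grey bench rig bolted down, base plate 330 x 260 x 12 mm. Origin at the centre of its underside; x points to the side of the blue anvil (away from the robot at yaw 0), z up. Blue anvil (54 x 90 mm, top 55 mm) at x 129, y 60 mm; red trigger at x -98, y -90 mm. The dark sear block (top 71 mm) with brass sear stands beyond the cocked hammer's tip, 140 to 210 mm from the pivot.
- pivot (a point): Point on the hammer's upright pivot axis, rig x 60, y -60 mm, 110 mm above the table. How the sear feels: over the last 0.2 rad before the catch the arm pushes it aside (a few N more drag), then it snaps in; about 0.03 rad past the catch (4 mm at the handle) the arm meets the buffer. Let go when caught, the arm falls back those few mm and stays.
- handle (a point): Middle of the hammer's upright black rubber handle, a round post 16 mm in diameter from z = 62 to z = 132 mm above the table; this point lies on its axis at z = 110 mm, 120 mm from the pivot axis. The post is fixed to the arm and stands on the steel hammer head (40 x 32 mm, top 62 mm); all else on the rig is lower than 75 mm.
- hammer (a joint): Angle of the yellow hammer arm about its upright pivot, rad, positive counter-clockwise from above. At 0 it points along the rig's +y, head touching the pin when that stands out 10 mm; about -0.08 with the pin home. A spring pulls it to negative: 4 N at the handle at 0, 8 N at 1.0. The nose under its tip is set anew each time, unmeasured: the sear catches it somewhere from 0.82 to 1.25.
- buffer (a joint): Compression of the orange sprung over-travel buffer behind the sear, m; 0 free. Takes 5 N to start, then 1 N per mm (at the handle 1.2 times that: a clear step of about 6 N over the pull before it). When it is touched the sear is already in. Pressed in by more than 4 mm it is forced, which spoils the sear.
- drive_pin (a joint): How far the brass pin (head 18 mm in diameter) has gone into the hinge plate on the anvil, m: 0 to 2 mm at the start, 10 mm when home. It takes about 35 N to move, so only the hammer's blow drives it.
- trigger (a joint): Angle of the red trigger paddle, rad: 0 up, 0.37 fully down. It springs back by itself. It trips the cocked hammer at 0.1 to 0.2 (4 to 8 mm down at the pad) and takes about 3 to 6 N. It also dips by itself while the sear is being pushed aside and comes back up when the sear snaps in.
- trigger_pad (a point): Top of the red paddle (46 x 30 x 8 mm, its length along the rig's x) near its free end, where to press straight down; 64 mm above the table when up. The paddle is hinged 40 mm from this point, towards the rig's +x; 14 mm of travel at this point.
- spare_plate: Aluminium hinge plate with two holes, 50 x 70 x 6 mm, lying on the rig's base; bystander. Origin under its centre.
- pin_cup: Black plastic cup, 64 mm across, 45 mm tall, beside the rig; bystander. Origin under its centre.
- organizer: Clear small-parts organizer, 130 x 200 x 45 mm; bystander. Origin under its centre.
- drill: Yellow and black cordless drill standing on its battery, 180 mm tall; bystander. Origin under the battery.
- carton: Red carton, 100 x 150 x 50 mm; bystander. Origin under its centre.
- screwdriver: Screwdriver with orange handle; bystander. Origin under its middle.
- marker: Yellow marker, 117 x 14 x 14 mm; bystander. Origin under its middle.
- wrench: Steel wrench; bystander. Origin under its middle.

How it is judged (in metres and radians):
On the way, in this order (a step that is already met when the one before it is completed fails the run):
1. the hammer is cocked and held by the sear alone, at rest and untouched by the robot, with the trigger back up and the pin not yet driven (value of joint hammer above 0.75 rad and velocity of joint hammer between -0.05 and 0.05 rad/s and value of joint drive_pin below 0.005 m and value of joint trigger below 0.06 rad and contact force between each of the fingers, the arm and hammer below 0.3 N), for 0.3 s.
2. the trigger is pressed (value of joint trigger above 0.08 rad).
3. the blow has driven the pin home (value of joint drive_pin above 0.0085 m and value of joint hammer below -0.04 rad), for 0.1 s.
At the end, for the whole second after the job is handed in: The pin is home (driven at least 8.5 of its 10 mm), the hammer rests against it (joint below -0.04), and the trigger is back up (below 0.06 rad) (all of step 3 and velocity of joint hammer between -0.05 and 0.05 rad/s and value of joint trigger below 0.06 rad); the robot touches nothing.
It fails at once if the over-travel buffer is pressed in by more than 4 mm (value of joint buffer above 0.004 m).
It fails at once if the robot pushes the pin directly (contact force between any of the fingers, the arm and drive_pin above 1 N).
It fails at once if something else on the bench is moved by more than 20 mm (distance of any of spare_plate, pin_cup, organizer, drill, carton, screwdriver, marker, wrench from where it was at the start of the episode above 0.02 m).
It also fails if it takes over 72 s, if anything falls off the work surface, if the arm or the gripper's body presses on something with over 40 N, if the wrist force passes 120 N, or if a joint passes its speed limit or range.

ROBOT

A 6-joint arm with a two-finger parallel gripper is mounted at the origin on the work surface. World frame = base frame: x ahead of the robot, y to its left, z up, the work surface at z = 0. Lengths are in m, angles in degrees, forces in N, time in s.
With the tool pointing down it reaches from about 0.3 to 0.75 m from the base axis. Payload 8.5 kg.
Tool frame: the origin (TCP) lies at the very end of the fingers, on their centre line; the grasp point (between the pads) lies 19 mm behind it; x points along the fingers, y is the direction in which the jaws open and shut, and the axes are right-handed (so a half turn about x gives the same grasp; the last joint's range is limited). The gripper opens to 85 mm and grips with 20 to 120 N. Pads are 22 mm wide; open, the fingers measure 114 mm over their backs; the gripper's body (76 mm by 85 mm) begins 54 mm behind the grasp point. The pads swing forward as they close: fully open they stand 13 mm farther back than shut.
Start: joints at [64.269, 21.807, 74.336, -0, 83.858, -12.336], TCP at [0.127, 0.535, 0.231] pointing down, gripper open.
Joint ranges: [-178.18, 178.18], [-50.72, 133.34], [12.68, 142.11], [-81.47, 261.47], [9.98, 163.14], [-165.26, 165.26]. Speed limits (degrees/s): [136.94, 136.94, 180, 180, 180, 180].

INTERFACE

Orientations are given as a 3x3 rotation matrix whose columns are the frame's x, y, z axes.
In Python, from rig import sensors, cams, env gives the robot as it stands.
- The arm moves only by the shell command python3 -m crank 'ROWS' [FORCE]. ROWS is a JSON object of lists of equal length, an entry for each row: "hand": the closure in counts, from 0 (fully open) to 255 (shut); "translation": the shift along the tool's x, y, z in m, a list of three; "dr": the turn, a rotation vector about the tool's x, y, z in rad, a list of three. A call has 1 to 5 rows; each row is the pose to reach, as a shift and turn from the pose commanded when the call began, along the tool's axes at that moment; what a row does not reach only later rows make up. A row lasts 1/10 s, in which the tool goes at most 50 mm and 8.59 degrees, less where a joint would pass 70% of its speed; a pose out of reach is approached as far as the arm can. A call with a gripper value outside its range is refused whole. The fingers move at their own pace and stop on an object; FORCE is the grip in N (left out, the last holds). Time passes only in rows, so rows that repeat a pose let the fingers close. It gives the time, the measured TCP pose, the force and the opening at its end, in the units of the state.
- sensors.observe(): the state, without advancing time (a new reading comes with each control period).
- cams.get_image(name): name is "scene" or "side" or "wrist"; returns (picture, depth): 420x560x3 uint8, blue, green, red; 420x560 float32, m along the optical axis (not along the pixel's ray), 0 where there is no reading.
- cams.calibration(name): a dict with "vertical_fov" (degrees; the focal length in pixels is half the picture's height over the tangent of half this angle, whatever the lens; pixels are square), "cx", "cy" (the principal point, pixels), "distortion" ([k1, k2, p1, p2, k3] as OpenCV has them; the pictures are not rectified), "extrinsics" (4x4, takes a point from camera to world coordinates). Camera axes: x right, y down, z forward; pixel columns grow to the right and rows downward; lengths in m; the calibration is good to about 2 mm. A picture is of the moment at which its call begins: read the wrist's pose just before it. calibration takes no time and is no camera call; for the wrist camera it gives the pose at the moment of the call.
- env.close_job(): hands the job in, once; it reports no verdict.
The state is a dict: "time_s": time; "q": joint angles; "qvel": joint speeds; "joint_efforts": joint torques, N m; "position": TCP position; "tool_rot": TCP orientation; "ft_force": force on the tool from outside, world axes, zero at the start; "wrist_torque": the same for the moment, N m; "grip_width": finger opening in m.
Only numpy, scipy, OpenCV 4.12 (cv2) and the standard library are available. Lean on these libraries where they do the work, as an engineer would, in place of code of your own. Each camera call takes 0.05 s, during which the arm holds its last target. There are 200 camera calls.

## Working session

There is one attempt and no reset: what is moved stays moved. The work goes in short steps, Python scripts to look and compute and a shell command to move; the robot and the scene stay as the last step left them, time stands still between calls to the robot, and variables do not carry over. Pictures are saved under pics/ and viewed, about 8 in all and at most 12, crops included, and the job is handed in when it is done.

```bash
ls; mkdir -p pics; cat > h.py <<'E'
import numpy as np, cv2
from rig import sensors, cams, env
def K(c,shape=(420,560)):
    f=shape[0]/2/np.tan(np.radians(c["vertical_fov"]/2)); return np.array([[f,0,c["cx"]],[0,f,c["cy"]],[0,0,1]])
def cloud(name):
    c=cams.calibration(name); im,d=cams.get_image(name); k=K(c)
    u,v=np.meshgrid(np.arange(560.),np.arange(420.))
    n=cv2.undistortPoints(np.stack([u,v],-1).reshape(-1,1,2),k,np.array(c["distortion"],float)).reshape(420,560,2)
    P=np.concatenate([n*d[...,None],d[...,None]],-1); E=np.array(c["extrinsics"])
    W=P@E[:3,:3].T+E[:3,3]; W[d==0]=np.nan
    return im,d,W
E
python3 - <<'E'
from h import *
s=sensors.observe(); print({k:np.round(v,3).tolist() for k,v in s.items()})
for n in ("scene","side"):
    im,d,W=cloud(n); cv2.imwrite(f"pics/{n}0.png",im); np.savez(f"{n}0.npz",im=im,W=W)
    print(n, np.round(cams.calibration(n)["extrinsics"],3).tolist())
E
```

```text
pics
{'time_s': 0.0, 'q': [64.268, 21.841, 74.385, -0.0, 83.859, -12.336], 'qvel': [0.027, -0.026, 0.04, 0.051, -0.025, 0.118], 'joint_efforts': [-0.0, -44.846, -23.128, -0.0, 0.005, 0.0], 'position': [0.127, 0.535, 0.231], 'tool_rot': [[-0.001, 0.232, 0.973], [-0.001, 0.973, -0.232], [-1.0, -0.001, -0.0]], 'ft_force': [-0.167, -0.522, -0.233], 'wrist_torque': [-0.005, -0.032, -0.016], 'grip_width': 0.086}
scene [[-0.807, 0.506, -0.305, 0.956], [0.591, 0.679, -0.436, 0.607], [-0.013, -0.532, -0.847, 1.297], [0.0, 0.0, 0.0, 1.0]]
side [[0.724, -0.503, 0.472, -0.139], [-0.69, -0.541, 0.481, -0.673], [0.013, -0.674, -0.739, 1.104], [0.0, 0.0, 0.0, 1.0]]
```

View pics/scene0.png

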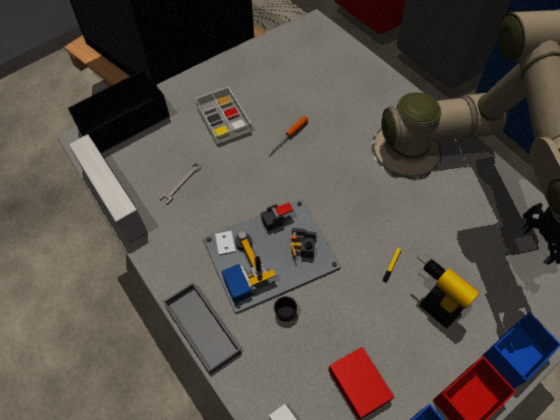

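View pics/side0.png

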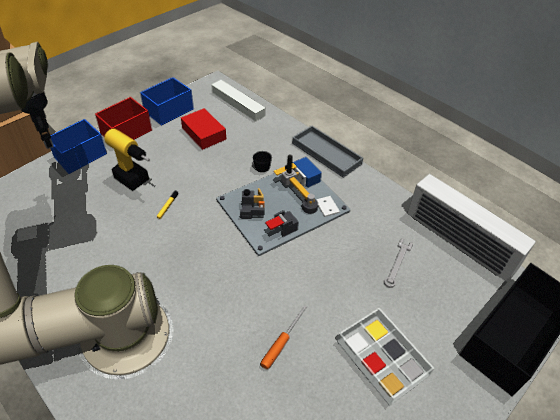

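The scene view shows the rig around (272,255): anvil at (237,283), trigger at (285,210), handle near (258,265) and sear block at (303,242). In the side view the handle is near (290,162) and the trigger near (277,224). Next I'll measure these.

```bash
python3 - <<'E'
from h import *
R={}
for n in ("scene","side"):
    z=np.load(n+"0.npz"); im,W=z["im"],z["W"]; hsv=cv2.cvtColor(im,cv2.COLOR_BGR2HSV).astype(int)
    H,S,V=hsv[...,0],hsv[...,1],hsv[...,2]
    box=np.zeros((420,560),bool)
    if n=="scene": box[198:308,200:342]=1
    else: box[148:256,214:352]=1
    X,Y,Z=W[...,0],W[...,1],W[...,2]
    # base plate
    m=box&(Z>0.006)&(Z<0.018)&(S<90)
    pts=W[m][:,:2].astype(np.float32); print(n,"plate",cv2.minAreaRect(pts),np.median(Z[m]))
    blue=box&(H>100)&(H<130)&(S>150)&(Z>0.05); print("anvil top",np.nanmedian(W[blue],0),blue.sum(),cv2.minAreaRect(W[blue][:,:2].astype(np.float32)))
    red=box&((H<5)|(H>174))&(S>170)&(Z>0.055); print("trig",np.nanmedian(W[red],0),red.sum(),cv2.minAreaRect(W[red][:,:2].astype(np.float32)))
    hi=box&(Z>0.085)&(Z<0.15); print("handle",W[hi].mean(0),hi.sum(),W[hi].min(0),W[hi].max(0))
    big=cv2.resize(im[box.any(1)][:,box.any(0)],None,fx=4,fy=4,interpolation=cv2.INTER_CUBIC); cv2.imwrite(f"pics/{n}crop.png",big)
E
```

```text
scene plate ((0.5969431400299072, 0.03952248394489288), (0.3637280762195587, 0.427783340215683), 52.40159606933594) 0.01178118060227018
anvil top [0.74113284 0.08216137 0.05433992] 522 ((0.7209474444389343, 0.08533963561058044), (0.09060472249984741, 0.09273778647184372), 78.12606811523438)
trig [ 0.50020827 -0.02324596  0.06373816] 129 ((0.4997043013572693, -0.023848921060562134), (0.028590722009539604, 0.04424741491675377), 77.48641204833984)
handle [0.67591412 0.09526138 0.11795801] 67 [0.66654578 0.08502261 0.08618589] [0.68177399 0.1020009  0.13575733]
side plate ((0.629080057144165, 0.06347540020942688), (0.4662185609340668, 0.46713805198669434), 47.537071228027344) 0.012128182160592638
anvil top [0.73540751 0.07213917 0.05511153] 295 ((0.7150686383247375, 0.07777968049049377), (0.08969195932149887, 0.09477821737527847), 80.0429916381836)
trig [ 0.49458223 -0.02853087  0.06336507] 138 ((0.5757428407669067, 0.016496598720550537), (0.2344529628753662, 0.0466696172952652), 29.469093322753906)
handle [0.66886879 0.08783895 0.11160394] 76 [0.6612666  0.08074349 0.08518924] [0.67939393 0.09734943 0.13557411]
```

View pics/scenecrop.png

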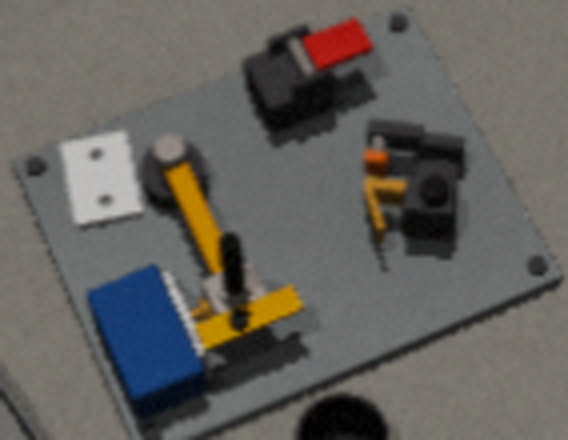

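```bash
python3 - <<'E'
from h import *
from scipy import ndimage
for n in ("scene","side"):
    z=np.load(n+"0.npz"); im,W=z["im"],z["W"]; hsv=cv2.cvtColor(im,cv2.COLOR_BGR2HSV).astype(int)
    H,S,V=hsv[...,0],hsv[...,1],hsv[...,2]; X,Y,Z=W[...,0],W[...,1],W[...,2]
    m=(Z>0.0075)&(Z<0.017)&(X>.4)&(X<.85)&(Y>-.15)&(Y<.25)
    m=ndimage.binary_opening(m,iterations=1); l,_=ndimage.label(m); m=l==np.bincount(l.ravel())[1:].argmax()+1
    p=W[m][:,:2]; r=cv2.minAreaRect(p.astype(np.float32)); print(n,"plate",np.round(r[0],4),np.round(r[1],4),r[2],m.sum())
    a=r[2] if r[1][0]>r[1][1] else r[2]+90
    a=(a+90)%180-90; c,s=np.cos(np.radians(a)),np.sin(np.radians(a)); R=np.array([[c,-s],[s,c]])
    q=(p-r[0])@R; lo,hi=np.percentile(q,1,0),np.percentile(q,99,0); C=np.array(r[0])+R@((lo+hi)/2); print("yaw",a,"C",C,hi-lo)
    f=lambda x,y: np.round(C+R@np.array([x,y]),4)
    print("pivot",f(.06,-.06),"handle@0",f(.06,.06),"anvil",f(.129,.06),"trig pad",f(-.098,-.09))
    for nm,mm in (("blue",(H>100)&(H<130)&(S>150)&(abs(Z-.055)<.004)),("red",((H<5)|(H>174))&(S>170)&(abs(Z-.064)<.006))):
        q=(W[mm&(X>.4)&(X<.85)&(Y>-.15)&(Y<.25)][:,:2]-C)@R; print(nm,len(q),np.percentile(q,2,0),np.percentile(q,98,0))
    hi=(Z>.085)&(Z<.14)&(X>.62)&(X<.72)&(Y>.04)&(Y<.14); print("handle rig",(W[hi][:,:2].mean(0)-C)@R)
E
```

```text
scene plate [0.601  0.0463] [0.2643 0.3278] 78.3997802734375 4334
yaw -11.6002197265625 C [0.59570615 0.04965908] [0.30796253 0.25426852]
pivot [ 0.6424 -0.0212] handle@0 [0.6665 0.0964] anvil [0.7341 0.0825] trig pad [ 0.4816 -0.0188]
blue 474 [0.11169197 0.01730596] [0.16057052 0.10315228]
red 124 [-0.10031798 -0.10525889] [-0.05862728 -0.07829374]
handle rig [0.0693999 0.0607992]
side plate [0.5692 0.0495] [0.2629 0.2692] 78.61471557617188 3508
yaw -11.385284423828125 C [0.55966327 0.05023858] [0.24615615 0.25532333]
pivot [ 0.6066 -0.0204] handle@0 [0.6303 0.0972] anvil [0.698  0.0836] trig pad [ 0.4458 -0.0186]
blue 262 [0.1441659  0.01637412] [0.19198602 0.10103787]
red 134 [-0.06918423 -0.10352783] [-0.02570511 -0.07309328]
handle rig [0.09963404 0.05841824]
```

```bash
cat >> h.py <<'E'
from scipy.spatial.transform import Rotation as Ro
def delta(p,yaw,R0=None,p0=None):
    s=sensors.observe(); R0=np.array(s["tool_rot"]) if R0 is None else R0; p0=np.array(s["position"]) if p0 is None else p0
    c,sn=np.cos(yaw),np.sin(yaw); T=np.array([[0,c,sn],[0,sn,-c],[-1,0,0]])
    return np.round(R0.T@(np.array(p)-p0),4).tolist(), np.round(Ro.from_matrix(R0.T@T).as_rotvec(),4).tolist()
C=np.array([.6005,.0475]); YAW=np.radians(-11.5)
def w(x,y,C=C,yaw=YAW):
    c,s=np.cos(yaw),np.sin(yaw); return C+np.array([[c,-s],[s,c]])@np.array([x,y])
def hpos(th): return w(.06-.12*np.sin(th),-.06+.12*np.cos(th))
E
python3 -c "
from h import *
print(w(.06,-.06),hpos(0),w(-.098,-.09))
print(delta([*hpos(0),.28],YAW))"
```

```text
[ 0.64733341 -0.02325756] [0.67125756 0.09433341] [ 0.48652426 -0.02115517]
([-0.049, -0.3025, 0.6312], [1.5377, 0.0008, 0.0013])
```

```bash
P='python3 -m crank'
python3 -m crank '{"hand":[0,0,0,0,0],"translation":[[-0.05,0,0],[-0.05,-0.02,0.045],[-0.05,-0.04,0.09],[-0.05,-0.06,0.135],[-0.05,-0.08,0.18]],"dr":[[0,0,0],[0,0,0],[0,0,0],[0,0,0],[0,0,0]]}'
python3 -m crank '{"hand":[0,0,0,0,0],"translation":[[0,-0.02,0.045],[0,-0.04,0.09],[0,-0.06,0.135],[0,-0.08,0.18],[0,-0.1,0.225]],"dr":[[0,0,0],[0,0,0],[0,0,0],[0,0,0],[0,0,0]]}'
python3 -m crank '{"hand":[0,0,0,0,0],"translation":[[0,-0.02,0.045],[0,-0.04,0.09],[0,-0.06,0.135],[0,-0.08,0.18],[0,-0.1,0.2]],"dr":[[0,0,0],[0,0,0],[0,0,0],[0,0,0],[0,0,0]]}'
python3 -m crank '{"hand":[0,0,0,0,0],"translation":[[0,0,0],[0,0,0],[0,0,0],[0,0,0],[0,0,0]],"dr":[[0.14,0,0],[0.28,0,0],[0.42,0,0],[0.56,0,0],[0.7,0,0]]}'
python3 -m crank '{"hand":[0,0,0,0,0],"translation":[[0,0,0],[0,0,0],[0,0,0],[0,0,0],[0,0,0]],"dr":[[0.14,0,0],[0.28,0,0],[0.42,0,0],[0.56,0,0],[0.7,0,0]]}'
python3 -c "
from h import *
print(delta([*hpos(0),.24],YAW))
im,d,W=cloud('wrist'); cv2.imwrite('pics/w1.png',im); np.savez('w1.npz',im=im,W=W)"
```

```text
time_s: 0.6
position: [0.285, 0.4141, 0.2812]
tool_rot: [[-0.0, 0.231, 0.973], [-0.0, 0.973, -0.231], [-1.0, -0.0, -0.0]]
ft_force: [1.4, 1.2, 0.5]
grip_width: 0.0851
time_s: 1.1
position: [0.481, 0.2645, 0.2811]
tool_rot: [[-0.001, 0.232, 0.973], [-0.0, 0.973, -0.232], [-1.0, -0.0, -0.001]]
ft_force: [-0.2, 1.5, -0.1]
grip_width: 0.0852
time_s: 1.6
position: [0.6534, 0.12, 0.2794]
tool_rot: [[-0.002, 0.233, 0.972], [-0.0, 0.972, -0.233], [-1.0, -0.001, -0.002]]
ft_force: [-0.2, 0.2, 0.1]
grip_width: 0.0853
time_s: 2.1
position: [0.651, 0.1225, 0.2808]
tool_rot: [[-0.001, 0.807, 0.59], [0.0, 0.59, -0.807], [-1.0, -0.001, -0.001]]
ft_force: [0.8, -0.3, -0.3]
grip_width: 0.0852
time_s: 2.6
position: [0.651, 0.1225, 0.2808]
tool_rot: [[-0.001, 0.998, -0.069], [-0.0, -0.069, -0.998], [-1.0, -0.001, 0.0]]
ft_force: [-0.5, 0.2, 0.0]
grip_width: 0.085
([0.0407, 0.0222, 0.0267], [0.1319, 0.0002, 0.0011])
```

View pics/w1.png

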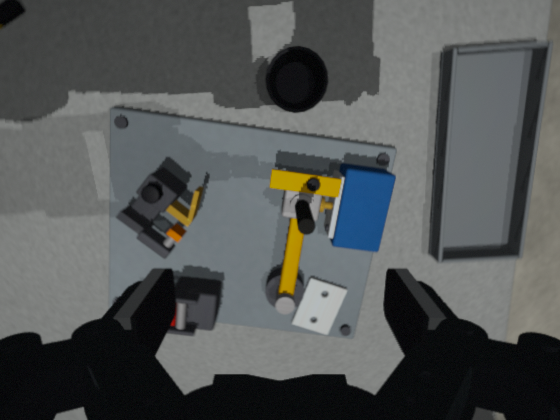

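The wrist view shows the whole rig: handle from about (313,185) to (305,228), pivot cap (285,303), anvil (362,208). Next I'll refine the rig's pose from this view.

```bash
python3 - <<'E'
from h import *
from scipy import ndimage
z=np.load("w1.npz"); im,W=z["im"],z["W"]; X,Y,Z=W[...,0],W[...,1],W[...,2]
m=(Z>0.0075)&(Z<0.017)&(X>.4)&(X<.85)&(Y>-.15)&(Y<.25); m[260:]&=False
l,_=ndimage.label(ndimage.binary_opening(m)); m=l==np.bincount(l.ravel())[1:].argmax()+1
r=cv2.minAreaRect(W[m][:,:2].astype(np.float32)); print(np.round(r[0],4),np.round(r[1],4),r[2])
for nm,(u,v),zr in (("handle",(307,210),(.08,.14)),("handletop",(313,185),(.125,.14)),("pivotcap",(285,303),(.03,.12)),("anvil",(362,208),(.05,.06)),("arm",(293,260),(.03,.08))):
    b=np.zeros(m.shape,bool); k=40 if nm!="pivotcap" else 12
    b[v-k:v+k,u-k:u+k]=1; b&=(Z>zr[0])&(Z<zr[1]); p=W[b]
    c,s=np.cos(YAW),np.sin(YAW); q=(p[:,:2]-C)@np.array([[c,-s],[s,c]])
    print(nm,len(p),"world",np.round(p.mean(0),4),"rig mid",np.round((np.percentile(q,2,0)+np.percentile(q,98,0))/2,4),"ext",np.round(np.percentile(q,98,0)-np.percentile(q,2,0),4),"z",np.round(np.percentile(p[:,2],[5,95]),3))
hsv=cv2.cvtColor(im,cv2.COLOR_BGR2HSV).astype(int); b=(hsv[...,0]>100)&(hsv[...,0]<130)&(hsv[...,1]>150)&(abs(Z-.055)<.004)&(X<.8)
r=cv2.minAreaRect(W[b][:,:2].astype(np.float32)); print("anvil rect",r)
E
```

```text
[0.6092 0.0828] [0.1851 0.3298] 78.80040740966797
handle 481 world [0.6724 0.0958 0.1195] rig mid [0.0614 0.0594] ext [0.0141 0.0139] z [0.086 0.133]
handletop 134 world [0.6728 0.0971 0.1314] rig mid [0.0613 0.0629] ext [0.0138 0.0067] z [0.126 0.134]
pivotcap 497 world [ 0.6473 -0.0243  0.0571] rig mid [ 0.0614 -0.0647] ext [0.0277 0.0313] z [0.034 0.066]
anvil 4199 world [0.7364 0.0819 0.0554] rig mid [0.1261 0.06  ] ext [0.0577 0.0842] z [0.054 0.057]
arm 1798 world [0.6577 0.0145 0.0499] rig mid [ 0.0697 -0.0162] ext [0.0583 0.106 ] z [0.034 0.057]
anvil rect ((0.7391361594200134, 0.07922622561454773), (0.08969424664974213, 0.05295201763510704), 78.57527160644531)
```

```bash
python3 -m crank '{"hand":[0,0,0,0,0],"translation":[[0.04,0.022,0.0265],[0.08,0.022,0.0265],[0.09,0.022,0.0265],[0.09,0.022,0.0265],[0.09,0.022,0.0265]],"dr":[[0.13,0,0],[0.13,0,0],[0.13,0,0],[0.13,0,0],[0.13,0,0]]}'
python3 -c "
from h import *
print(delta([*hpos(0),.088],YAW))
im,d,W=cloud('wrist'); cv2.imwrite('pics/w2.png',im)
hi=(W[...,2]>.085)&(W[...,2]<.14)&(abs(W[...,0]-.672)<.03)&(abs(W[...,1]-.095)<.03); p=W[hi]; print(len(p),np.percentile(p,[3,97],axis=0).round(4))"
```

```text
time_s: 3.15
position: [0.6719, 0.0951, 0.1936]
tool_rot: [[0.003, 0.982, -0.19], [-0.0, -0.19, -0.982], [-1.0, 0.003, -0.001]]
ft_force: [-0.3, 0.3, 0.9]
grip_width: 0.0855
([0.1056, -0.0009, 0.001], [0.0094, -0.0006, -0.0031])
893 [[0.666  0.0869 0.0891]
 [0.6801 0.1    0.1335]]
```

View pics/w2.png

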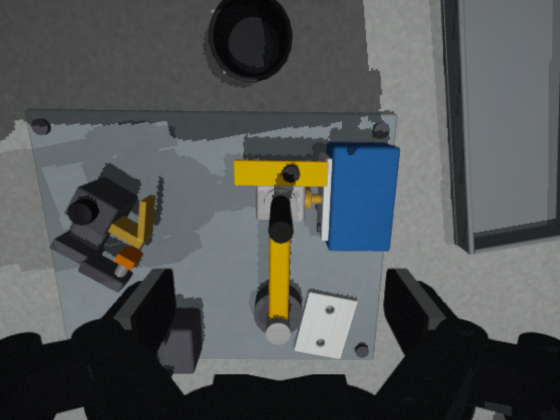

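The handle at about (281,220) sits midway between the fingers, so I'll descend and cage it.

```bash
python3 -m crank '{"hand":[0,0,0,0,0],"translation":[[0.035,0,0],[0.07,0,0.001],[0.095,0,0.001],[0.105,0,0.001],[0.105,0,0.001]],"dr":[[0.009,0,0],[0.009,0,0],[0.009,0,0],[0.009,0,0],[0.009,0,0]]}'
python3 -m crank '{"hand":[160,160,160,160,160],"translation":[[0,0,0],[0,0,0],[0,0,0],[0,0,0],[0,0,0]],"dr":[[0,0,0],[0,0,0],[0,0,0],[0,0,0],[0,0,0]]}' 80
python3 -c "
from h import *
s=sensors.observe(); p0=s['position']; 
for th in np.arange(0,1.3,.1): print(round(th,2),*delta([*hpos(th),.088],YAW+th))"
```

```text
time_s: 3.7
position: [0.6714, 0.0939, 0.0868]
tool_rot: [[0.0, 0.98, -0.2], [0.0, -0.2, -0.98], [-1.0, 0.0, -0.0]]
ft_force: [0.1, -0.3, -0.3]
grip_width: 0.0852
time_s: 4.2
position: [0.6713, 0.0936, 0.0867]
tool_rot: [[0.001, 0.98, -0.201], [-0.0, -0.201, -0.98], [-1.0, 0.001, -0.0]]
ft_force: [0.8, 0.5, -0.8]
grip_width: 0.0318
0.0 [-0.0013, -0.0002, -0.0007] [-0.0013, -0.0001, -0.0005]
0.1 [-0.0013, -0.0122, -0.0001] [-0.1013, -0.0, -0.0005]
0.2 [-0.0013, -0.024, 0.0018] [-0.2013, -0.0, -0.0006]
0.3 [-0.0013, -0.0356, 0.0047] [-0.3013, 0.0, -0.0006]
0.4 [-0.0013, -0.0469, 0.0089] [-0.4013, 0.0, -0.0006]
0.5 [-0.0014, -0.0577, 0.0141] [-0.5013, 0.0001, -0.0006]
0.6 [-0.0014, -0.0679, 0.0204] [-0.6013, 0.0001, -0.0006]
0.7 [-0.0014, -0.0774, 0.0276] [-0.7013, 0.0001, -0.0005]
0.8 [-0.0014, -0.0862, 0.0358] [-0.8013, 0.0001, -0.0005]
0.9 [-0.0014, -0.0941, 0.0449] [-0.9013, 0.0002, -0.0005]
1.0 [-0.0014, -0.1011, 0.0546] [-1.0013, 0.0002, -0.0005]
1.1 [-0.0014, -0.107, 0.065] [-1.1013, 0.0002, -0.0005]
1.2 [-0.0014, -0.1119, 0.076] [-1.2013, 0.0003, -0.0005]
```

```bash
for i in 1; do
python3 -m crank '{"hand":[160,160,160,160,160],"translation":[[0,-0.006,0.0002],[0,-0.012,0.0006],[0,-0.0179,0.0013],[0,-0.0238,0.0024],[0,-0.0238,0.0024]],"dr":[[-0.05,0,0],[-0.1,0,0],[-0.15,0,0],[-0.2,0,0],[-0.2,0,0]]}'
python3 -m crank '{"hand":[160,160,160,160,160],"translation":[[0,-0.006,0.0002],[0,-0.012,0.0006],[0,-0.0179,0.0013],[0,-0.0238,0.0024],[0,-0.0238,0.0024]],"dr":[[-0.05,0,0],[-0.1,0,0],[-0.15,0,0],[-0.2,0,0],[-0.2,0,0]]}'
python3 -m crank '{"hand":[160,160,160,160,160],"translation":[[0,-0.006,0.0002],[0,-0.012,0.0006],[0,-0.0179,0.0013],[0,-0.0238,0.0024],[0,-0.0238,0.0024]],"dr":[[-0.05,0,0],[-0.1,0,0],[-0.15,0,0],[-0.2,0,0],[-0.2,0,0]]}'
done
cat >> h.py <<'E'
def st():
    s=sensors.observe(); R=np.array(s["tool_rot"]); p=np.array(s["position"]); f=R.T@np.array(s["ft_force"])
    yaw=np.arctan2(R[1,1],R[0,1])-YAW; v=np.array(p[:2])-w(.06,-.06); c,sn=np.cos(YAW),np.sin(YAW); v=np.array([[c,sn],[-sn,c]])@v
    print("t",round(s["time_s"],2),"toolth",round(yaw,3),"posth",round(np.arctan2(-v[0],v[1]),4),"r",round(np.hypot(*v),4),"z",round(p[2],4),"f tool",f.round(1),"w",round(s["grip_width"],4))
E
python3 -c "from h import *; st()"
```

```text
time_s: 4.7
position: [0.6477, 0.0958, 0.0865]
tool_rot: [[0.001, 1.0, -0.002], [-0.0, -0.002, -1.0], [-1.0, 0.001, 0.0]]
ft_force: [4.6, -0.3, -3.3]
grip_width: 0.0318
time_s: 5.2
position: [0.6241, 0.0935, 0.0865]
tool_rot: [[0.002, 0.981, 0.196], [-0.0, 0.196, -0.981], [-1.0, 0.001, 0.0]]
ft_force: [5.2, -1.2, -3.5]
grip_width: 0.032
time_s: 5.7
position: [0.6015, 0.0866, 0.0866]
tool_rot: [[0.002, 0.923, 0.386], [0.0, 0.386, -0.923], [-1.0, 0.002, 0.0]]
ft_force: [6.1, 0.5, -2.5]
grip_width: 0.0319
t 5.7 toolth 0.597 posth 0.5962 r 0.1191 z 0.0866 f tool [2.5 5.8 1.9] w 0.0319
```

```bash
python3 -m crank '{"hand":[160,160,160,160],"translation":[[0,-0.006,0.0002],[0,-0.012,0.0006],[0,-0.012,0.0006],[0,-0.012,0.0006]],"dr":[[-0.05,0,0],[-0.1,0,0],[-0.1,0,0],[-0.1,0,0]]}' >/dev/null; python3 -c "from h import *; st()"
python3 -m crank '{"hand":[160,160,160,160],"translation":[[0,-0.006,0.0002],[0,-0.012,0.0006],[0,-0.012,0.0006],[0,-0.012,0.0006]],"dr":[[-0.05,0,0],[-0.1,0,0],[-0.1,0,0],[-0.1,0,0]]}' >/dev/null; python3 -c "from h import *; st()"
python3 -m crank '{"hand":[160,160,160],"translation":[[0,-0.006,0.0002],[0,-0.006,0.0002],[0,-0.006,0.0002]],"dr":[[-0.05,0,0],[-0.05,0,0],[-0.05,0,0]]}' >/dev/null; python3 -c "from h import *; st()"
```

```text
t 6.1 toolth 0.695 posth 0.6926 r 0.1191 z 0.0866 f tool [4.  6.2 2.2] w 0.0315
t 6.5 toolth 0.795 posth 0.7926 r 0.1192 z 0.0866 f tool [3.  7.1 1.5] w 0.0316
t 6.8 toolth 0.845 posth 0.8428 r 0.1192 z 0.0866 f tool [3.1 7.  1.2] w 0.0321
```

```bash
python3 -m crank '{"hand":[160],"translation":[[0,-0.0024,0]],"dr":[[-0.02,0,0]]}' >/dev/null; python3 -c "from h import *; st()"
python3 -m crank '{"hand":[160],"translation":[[0,0,0]],"dr":[[0,0,0]]}' >/dev/null; python3 -c "from h import *; st()"
python3 -m crank '{"hand":[160],"translation":[[0,-0.0024,0]],"dr":[[-0.02,0,0]]}' >/dev/null; python3 -c "from h import *; st()"
python3 -m crank '{"hand":[160],"translation":[[0,0,0]],"dr":[[0,0,0]]}' >/dev/null; python3 -c "from h import *; st()"
```

```text
t 6.9 toolth 0.865 posth 0.8608 r 0.1192 z 0.0866 f tool [2.3 7.8 2.4] w 0.0318
t 7.0 toolth 0.865 posth 0.8634 r 0.1192 z 0.0866 f tool [2.6 6.9 1.9] w 0.032
t 7.1 toolth 0.885 posth 0.881 r 0.1192 z 0.0866 f tool [1.  6.6 1.8] w 0.0316
t 7.2 toolth 0.885 posth 0.8833 r 0.1192 z 0.0866 f tool [1.5 6.7 1.2] w 0.0318
```

```bash
python3 - <<'E'
from h import *
im,d,W=cloud("side"); cv2.imwrite("pics/s3.png",cv2.resize(im[140:270,200:370],None,fx=4,fy=4,interpolation=cv2.INTER_CUBIC))
hsv=cv2.cvtColor(im,cv2.COLOR_BGR2HSV).astype(int); 
def red(im,W):
    h=cv2.cvtColor(im,cv2.COLOR_BGR2HSV).astype(int); X,Y,Z=W[...,0],W[...,1],W[...,2]
    m=((h[...,0]<5)|(h[...,0]>174))&(h[...,1]>170)&(X>.46)&(X<.55)&(Y>-.05)&(Y<.02)&(Z>.03); return m.sum(), np.nanpercentile(Z[m],[10,50,90]) if m.any() else None
print(red(im,W)); z=np.load("side0.npz"); print("start",red(z["im"],z["W"]))
E
```

```text
(np.int64(138), array([0.06131201, 0.06465346, 0.0672593 ]))
start (np.int64(137), array([0.06006602, 0.06332509, 0.06653652]))
```

View pics/s3.png

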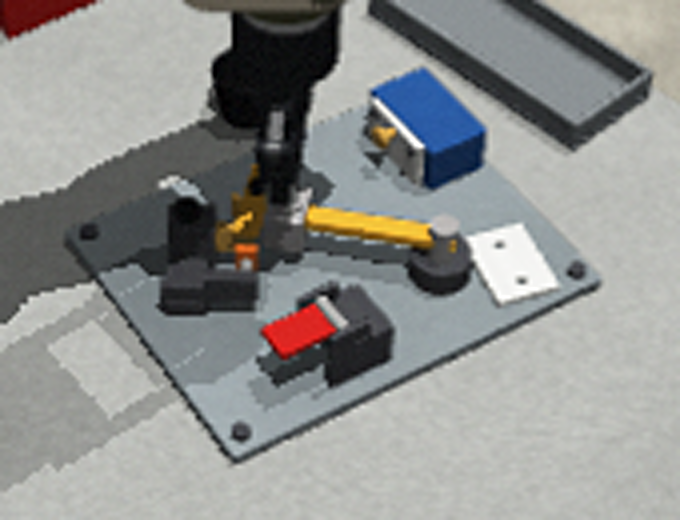

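The hammer is at about 0.82 with the trigger still up at crop (300,330) and no extra drag, so the sear is not engaged yet. I'll continue while watching both the force and the trigger height.

```bash
cat >> h.py <<'E'
def trig():
    im,d,W=cloud("side"); h=cv2.cvtColor(im,cv2.COLOR_BGR2HSV).astype(int); X,Y,Z=W[...,0],W[...,1],W[...,2]
    m=((h[...,0]<5)|(h[...,0]>174))&(h[...,1]>170)&(X>.46)&(X<.55)&(Y>-.05)&(Y<.02)&(Z>.03)
    print("  trig z", np.nanmedian(Z[m]).round(4), "free end", np.nanmedian(Z[m][X[m]<np.nanpercentile(X[m],40)]).round(4))
E
python3 -m crank '{"hand":[160,160],"translation":[[0,-0.0048,0.0001],[0,-0.0048,0.0001]],"dr":[[-0.04,0,0],[-0.04,0,0]]}' >/dev/null; python3 -c "from h import *; st(); trig()"
python3 -m crank '{"hand":[160,160],"translation":[[0,-0.0036,0.0001],[0,-0.0036,0.0001]],"dr":[[-0.03,0,0],[-0.03,0,0]]}' >/dev/null; python3 -c "from h import *; st(); trig()"
python3 -m crank '{"hand":[160,160],"translation":[[0,-0.0036,0.0001],[0,-0.0036,0.0001]],"dr":[[-0.03,0,0],[-0.03,0,0]]}' >/dev/null; python3 -c "from h import *; st(); trig()"
```

```text
t 7.45 toolth 0.926 posth 0.9246 r 0.1193 z 0.0866 f tool [2.8 7.  0.9] w 0.0319
  trig z 0.0641 free end 0.0636
t 7.7 toolth 0.956 posth 0.954 r 0.1193 z 0.0866 f tool [2.3 7.1 1.4] w 0.0317
  trig z 0.0642 free end 0.0641
t 7.95 toolth 0.986 posth 0.9827 r 0.1193 z 0.0866 f tool [1.2 7.4 1. ] w 0.0319
  trig z 0.0629 free end 0.0621
```

```bash
python3 -m crank '{"hand":[160,160],"translation":[[0,-0.0036,0.0001],[0,-0.0036,0.0001]],"dr":[[-0.03,0,0],[-0.03,0,0]]}' >/dev/null; python3 -c "from h import *; st(); trig()"
python3 -m crank '{"hand":[160,160],"translation":[[0,-0.0036,0.0001],[0,-0.0036,0.0001]],"dr":[[-0.03,0,0],[-0.03,0,0]]}' >/dev/null; python3 -c "from h import *; st(); trig()"
```

```text
t 8.2 toolth 1.016 posth 1.0113 r 0.1193 z 0.0866 f tool [1.7 7.8 1.4] w 0.032
  trig z 0.0613 free end 0.0603
t 8.45 toolth 1.046 posth 1.0408 r 0.1193 z 0.0866 f tool [3.1 9.5 1.4] w 0.0318
  trig z 0.0591 free end 0.0569
```

```bash
python3 -m crank '{"hand":[160,160],"translation":[[0,-0.0036,0.0001],[0,-0.0036,0.0001]],"dr":[[-0.03,0,0],[-0.03,0,0]]}' >/dev/null; python3 -c "from h import *; st(); trig()"
python3 -m crank '{"hand":[160,160],"translation":[[0,-0.0036,0.0001],[0,-0.0036,0.0001]],"dr":[[-0.03,0,0],[-0.03,0,0]]}' >/dev/null; python3 -c "from h import *; st(); trig()"
```

```text
t 8.7 toolth 1.076 posth 1.0715 r 0.1194 z 0.0866 f tool [1.6 8.2 0.3] w 0.0319
  trig z 0.0576 free end 0.0555
t 8.95 toolth 1.106 posth 1.1027 r 0.1194 z 0.0866 f tool [ 1.5  7.9 -0.5] w 0.032
  trig z 0.0572 free end 0.0541
```

Still dipping, so it is not caught yet. I'll use small steps from here.

```bash
python3 -m crank '{"hand":[160,160],"translation":[[0,-0.0024,0],[0,-0.0024,0]],"dr":[[-0.02,0,0],[-0.02,0,0]]}' >/dev/null; python3 -c "from h import *; st(); trig()"
python3 -m crank '{"hand":[160,160],"translation":[[0,-0.0018,0],[0,-0.0018,0]],"dr":[[-0.015,0,0],[-0.015,0,0]]}' >/dev/null; python3 -c "from h import *; st(); trig()"
```

```text
t 9.2 toolth 1.125 posth 1.122 r 0.1194 z 0.0866 f tool [1.  7.8 0.4] w 0.0316
  trig z 0.0573 free end 0.0539
t 9.45 toolth 1.14 posth 1.1371 r 0.1194 z 0.0866 f tool [ 1.4  8.8 -0.2] w 0.0316
  trig z 0.0579 free end 0.0541
```

```bash
python3 -m crank '{"hand":[160,160],"translation":[[0,-0.0018,0],[0,-0.0018,0]],"dr":[[-0.015,0,0],[-0.015,0,0]]}' >/dev/null; python3 -c "from h import *; st(); trig()"
python3 -m crank '{"hand":[160,160],"translation":[[0,-0.0018,0],[0,-0.0018,0]],"dr":[[-0.015,0,0],[-0.015,0,0]]}' >/dev/null; python3 -c "from h import *; st(); trig()"
```

```text
t 9.7 toolth 1.155 posth 1.1538 r 0.1195 z 0.0866 f tool [1.3 6.  0.4] w 0.0319
  trig z 0.0583 free end 0.0557
t 9.95 toolth 1.17 posth 1.1684 r 0.1195 z 0.0865 f tool [1.3 8.8 0.3] w 0.0321
  trig z 0.0642 free end 0.0642
```

The trigger snapped back up (z 0.0642) and the buffer has not been felt, so the sear is in. I'll ease back and check that the force vanishes.

```bash
python3 -m crank '{"hand":[160,160,160],"translation":[[0,0.0012,0],[0,0.0024,0],[0,0.0024,0]],"dr":[[0.01,0,0],[0.02,0,0],[0.02,0,0]]}' >/dev/null; python3 -c "from h import *; st(); trig()"
python3 -m crank '{"hand":[160,160,160],"translation":[[0,0.0012,0],[0,0.0024,0],[0,0.0024,0]],"dr":[[0.01,0,0],[0.02,0,0],[0.02,0,0]]}' >/dev/null; python3 -c "from h import *; st(); trig()"
```

```text
t 10.3 toolth 1.152 posth 1.1595 r 0.1197 z 0.0862 f tool [ 0.3  0.6 -0.2] w 0.0317
  trig z 0.0641 free end 0.0643
t 10.65 toolth 1.133 posth 1.1388 r 0.1195 z 0.0863 f tool [1.2 0.4 0.9] w 0.0318
  trig z 0.0637 free end 0.0636
```

```bash
python3 -m crank '{"hand":[160,160,100,50,0],"translation":[[0,0.002,0],[0,0.004,0],[0,0.004,0],[0,0.004,0],[0,0.004,0]],"dr":[[0,0,0],[0,0,0],[0,0,0],[0,0,0],[0,0,0]]}'
python3 -m crank '{"hand":[0,0,0,0,0],"translation":[[-0.01,0,0],[-0.04,0,0],[-0.08,0,0],[-0.12,0,0],[-0.15,0,0]],"dr":[[0,0,0],[0,0,0],[0,0,0],[0,0,0],[0,0,0]]}'
python3 -c "
from h import *
st(); trig()
im,d,W=cloud('wrist'); cv2.imwrite('pics/w4.png',im); np.savez('w4.npz',im=im,W=W)
h=cv2.cvtColor(im,cv2.COLOR_BGR2HSV).astype(int); X,Y,Z=W[...,0],W[...,1],W[...,2]
m=((h[...,0]<5)|(h[...,0]>174))&(h[...,1]>170)&(X>.44)&(X<.56)&(Y>-.06)&(Y<.03)&(Z>.055)
print('red wrist',m.sum()); 
if m.sum()>20: print(cv2.minAreaRect(W[m][:,:2].astype(np.float32)),np.median(Z[m]))
hp=(Z>.085)&(Z<.14)&(abs(X-.56)<.06)&(abs(Y-.04)<.06); print('handle',W[hp].mean(0), [hpos(t).round(4).tolist() for t in (1.05,1.1)])
print(w(-.098,-.09), delta([*w(-.098,-.09),.2],YAW))
"
```

```text
time_s: 11.2
position: [0.5532, 0.0506, 0.0863]
tool_rot: [[-0.0, 0.595, 0.803], [-0.0, 0.803, -0.595], [-1.0, -0.0, -0.0]]
ft_force: [0.4, 0.0, -0.1]
grip_width: 0.0742
time_s: 11.7
position: [0.5534, 0.0506, 0.2398]
tool_rot: [[0.003, 0.595, 0.803], [-0.0, 0.803, -0.595], [-1.0, 0.002, 0.003]]
ft_force: [1.0, 0.4, 0.4]
grip_width: 0.0852
t 11.7 toolth 1.134 posth 1.1054 r 0.1195 z 0.2398 f tool [-0.4  0.9  0.6] w 0.0852
  trig z 0.0637 free end 0.0635
red wrist 1512
((0.49810242652893066, -0.026522446423768997), (0.033765677362680435, 0.04501088336110115), 78.66416931152344) 0.0645743374399676
handle [0.55234135 0.05254946 0.12271846] [[0.5572, 0.056], [0.5534, 0.0514]]
[ 0.48652426 -0.02115517] ([0.0409, -0.0983, -0.0124], [1.1337, 0.0045, -0.0086])
```

View pics/w4.png

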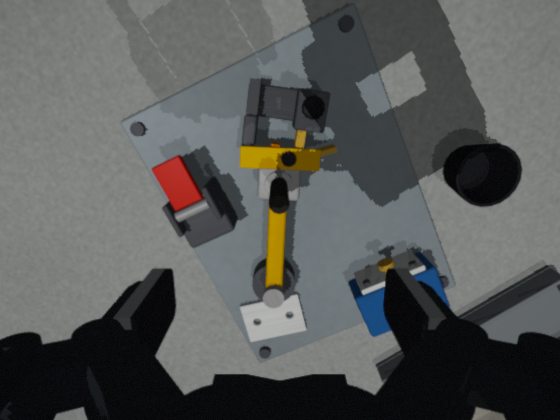

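The hammer is cocked and held: handle at (278,195), nose on the sear near (275,150), and the red paddle at (177,182) is clear. Now to press the trigger with shut fingers.

```bash
python3 -c "
from h import *
print(delta([.4864,-.0227,.14],YAW+np.pi/2))"
```

```text
([0.1009, -0.0998, -0.012], [-0.437, 0.0088, -0.0027])
```

```bash
python3 -m crank '{"hand":[255,255,255,255,255],"translation":[[0,-0.035,-0.004],[0.01,-0.07,-0.008],[0.04,-0.0998,-0.012],[0.08,-0.0998,-0.012],[0.1,-0.0998,-0.012]],"dr":[[-0.12,0,0],[-0.24,0,0],[-0.36,0,0],[-0.437,0.004,0],[-0.437,0.004,0]]}'
python3 -m crank '{"hand":[255,255,255],"translation":[[0,0,0],[0,0,0],[0,0,0]],"dr":[[0,0,0],[0,0,0],[0,0,0]]}'
python3 -c "
from h import *
print(delta([.4864,-.0227,.07],YAW+np.pi/2)); trig()"
```

```text
time_s: 12.3
position: [0.4823, -0.0227, 0.1339]
tool_rot: [[-0.007, 0.199, 0.98], [0.003, 0.98, -0.199], [-1.0, 0.001, -0.008]]
ft_force: [-0.1, -0.4, -0.1]
grip_width: 0.0121
time_s: 12.6
position: [0.4849, -0.0225, 0.1376]
tool_rot: [[-0.001, 0.199, 0.98], [0.001, 0.98, -0.199], [-1.0, 0.001, -0.002]]
ft_force: [-0.6, -0.4, 0.6]
grip_width: -0.0005
([0.0676, 0.0001, 0.0016], [0.0001, -0.0015, -0.0007])
  trig z 0.0644 free end 0.0643
```

```bash
python3 -m crank '{"hand":[255,255,255,255,255],"translation":[[0.03,0,0.0015],[0.055,0,0.0015],[0.064,0,0.0015],[0.068,0,0.0015],[0.068,0,0.0015]],"dr":[[0,0,0],[0,0,0],[0,0,0],[0,0,0],[0,0,0]]}'
python3 -m crank '{"hand":[255,255,255,255,255],"translation":[[0.005,0,0],[0.008,0,0],[0.011,0,0],[0.014,0,0],[0.014,0,0]],"dr":[[0,0,0],[0,0,0],[0,0,0],[0,0,0],[0,0,0]]}'
python3 - <<'E'
from h import *
st(); im,d,W=cloud("side"); X,Y,Z=W[...,0],W[...,1],W[...,2]
hp=(Z>.085)&(Z<.14)&(X>.53)&(X<.72)&(Y>.02)&(Y<.13); print(hp.sum(), np.nanmedian(W[hp],0), "cocked", hpos(1.1), "struck", hpos(-.08))
E
```

```text
time_s: 13.15
position: [0.4859, -0.0227, 0.0689]
tool_rot: [[-0.003, 0.199, 0.98], [0.001, 0.98, -0.199], [-1.0, 0.001, -0.003]]
ft_force: [-0.1, 0.6, 0.3]
grip_width: 0.0001
time_s: 13.65
position: [0.4855, -0.0227, 0.0542]
tool_rot: [[-0.003, 0.199, 0.98], [0.002, 0.98, -0.199], [-1.0, 0.001, -0.004]]
ft_force: [0.4, 0.3, 2.1]
grip_width: -0.0003
t 13.65 toolth 1.571 posth 1.7679 r 0.1618 z 0.0542 f tool [-2.1  0.4  0.3] w -0.0003
3 [0.68601384 0.08890451 0.13268258] cocked [0.55338738 0.05140263] struck [0.68057829 0.09204542]
```

The handle now reads near the struck position, so it has fired. I'll retract and verify.

```bash
python3 -m crank '{"hand":[255,255,255,255,255],"translation":[[-0.03,0,0],[-0.07,0,0],[-0.11,0,0],[-0.15,0,0],[-0.18,0,0]],"dr":[[0,0,0],[0,0,0],[0,0,0],[0,0,0],[0,0,0]]}'
python3 -m crank '{"hand":[255,255,255,255,255],"translation":[[0,0,-0.04],[0,0,-0.08],[0,0,-0.1],[0,0,-0.1],[0,0,-0.1]],"dr":[[0,0,0],[0,0,0],[0,0,0],[0,0,0],[0,0,0]]}'
python3 - <<'E'
from h import *
st(); trig(); im,d,W=cloud("scene"); X,Y,Z=W[...,0],W[...,1],W[...,2]
z=np.load("scene0.npz")
for nm,W_ in (("start",z["W"]),("now",W)):
    X,Y,Z=W_[...,0],W_[...,1],W_[...,2]
    hp=(Z>.085)&(Z<.14)&(X>.53)&(X<.72)&(Y>.02)&(Y<.13); m=np.nanmean(W_[hp],0); v=m[:2]-w(.06,-.06); print(nm,hp.sum(),m.round(4),"angle",np.arctan2(-(v@[np.cos(YAW),np.sin(YAW)]),v@[-np.sin(YAW),np.cos(YAW)]).round(3))
cv2.imwrite("pics/end.png",np.hstack([cv2.resize(i[185:320,190:350],None,fx=2.5,fy=3,interpolation=cv2.INTER_CUBIC) for i in (z["im"],im)]))
E
```

```text
time_s: 14.2
position: [0.4858, -0.0228, 0.2366]
tool_rot: [[-0.002, 0.199, 0.98], [0.001, 0.98, -0.199], [-1.0, 0.001, -0.003]]
ft_force: [0.5, 0.3, -0.3]
grip_width: 0.0002
time_s: 14.7
position: [0.3884, -0.0031, 0.2349]
tool_rot: [[-0.003, 0.2, 0.98], [0.001, 0.98, -0.2], [-1.0, 0.001, -0.003]]
ft_force: [0.5, -0.3, 0.2]
grip_width: 0.0003
t 14.7 toolth 1.571 posth 1.6938 r 0.2597 z 0.2349 f tool [-0.2 -0.2  0.6] w 0.0003
  trig z 0.0637 free end 0.0638
start 67 [0.6759 0.0953 0.118 ] angle -0.036
now 68 [0.6853 0.0928 0.117 ] angle -0.115
```

View pics/end.png

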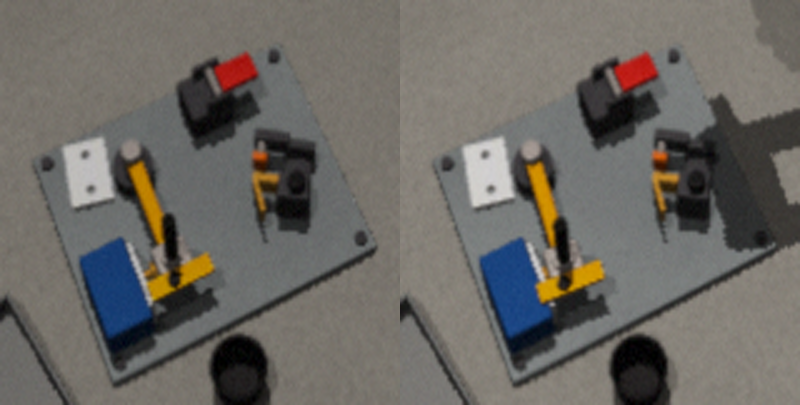

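The before/after view shows the hammer head now up against the hinge plate at (545,275). It has turned 0.08 rad further than at the start, the trigger is up and nothing else has moved.

```bash
python3 -c "
from rig import env; print(env.close_job())"
```

```text
the job is handed in; nothing more can be done
None
```

The hammer was cocked, held by the sear, and fired once with the trigger; the last checks say the pin is home. The job is handed in, and it gave no verdict.

**Cocking:** I caged the handle loosely between the fingers and pulled the hammer round in small steps. At about 1.1 rad the trigger, which had been dipping, sprang back up, so the sear had caught. The pull was still 8.8 N, with no step from the buffer. When I eased off, the force fell to about zero and the hammer stayed put after I let go and raised the arm.

**Firing:** I pressed the paddle about 10 mm down with shut fingers, the hammer struck, and I backed away. The job took about 15 s of the 72 s allowed.

**Last checks:**
- **Hammer and pin:** the hammer rests 0.08 rad further round than at the start, against the hinge plate. That is roughly the full drive, allowing for the unknown 0–2 mm start. I inferred the pin's depth from this and did not measure it directly.
- **Trigger:** it is back up, at 64 mm.
- **Bench:** everything near the rig looks unmoved in the before-and-after picture. I did not re-measure the items further out, but the arm felt no unexpected contact.
- **Robot:** it is clear of everything.

No check failed. The camera's absolute hammer angle was about 0.03 rad too negative at both start and end, so I relied on the difference.

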